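# Load the ware tray and slide it into the free bay of the drying rack

### The job

A cup has been left standing in the free bay of the two-bay drying rack. Take it out and stand it upright in the empty half of the ware tray on the table, beside the cup already there; then take the tray over to the rack and slide it through the mouth of that free bay, under the lips, until it is fully home against the back stop, and let go. Both cups must stay standing in the tray, and the filled tray in the other bay, the jug, the bottle and the bowl must be left alone.

Things in the scene. Friction and masses are not known exactly. Their poses are not given: they have to be found in the camera images.
- tray: Plywood ware tray, loose, on the table, about 0.4 kg. Base plate 190 (its x) x 120 (its y) x 6 thick; origin at the centre of the underside. A low rim on it, top 18 above the underside, outer faces at x = +-93.5, y = +-50, 5 thick: the plate's long edges stick out 10 beyond it as flanges that run in the rack. Alike both ways round: either end may go in first. cup_loaded stands in its -x half.
- tray_handle (a point): Middle of the tray's handle, a wooden bar along the tray's y, 90 long, 12 thick (along x), 18 tall, its middle 107 above the underside at x = y = 0, on two uprights at y = +-42 (18 along x). Axes as the tray's. Carry the tray by it; cup tops lie 22 below the bar's underside, cup sides 20 clear of its faces when cups stand on their spots.
- tray_spot (a point): Middle of the empty half of the tray, on its floor: x = +53, y = 0, 6 above the underside. The cup from the bay belongs here, upright, clear of the rim (8 to spare). Axes as the tray's. The other cup stands at about x = -53.
- cup: Plain grey clay cup, loose, open at the top, 54 outer diameter (48 at the foot), 70 tall, wall 4, about 0.14 kg; origin at the centre of its underside, z up. Starts standing on the mat inside the free bay, on the bay's centre line, its foot 15 above the table.
- cup_loaded: Identical cup that already stands in the tray, in its -x half; origin at the centre of its underside, z up.
- rack: Fixed low wooden drying rack, open above, 215 (x) x 310 (y) on the table, walls 75 high; origin on the table under its middle. Two bays side by side, centred at its y = +70 and -70, both open towards its own -x; trays slide in along its +x. Along each wall of a bay runs an aluminium ledge, 10 wide, top 45 above the table, and over it a lip, 9 wide, underside 57, top 62.
- bay_mouth (a point): Mouth of the free bay: on its centre line, at ledge-top height (45 above the table), where the walls begin; x = direction of sliding in. Bay 125 wide between walls. In front of it the wall ends taper over 20, widening the mouth by about 5 each side; the ledges reach 15 out. The lips, 12 above the ledges, keep a tray from being put in from above.
- bay_home (a point): Where the tray's origin (centre of its underside) is when it is fully home in the free bay, against the fixed back stop (face 95 farther in, top 70 above the table): 95.5 in from bay_mouth, 45 above the table. x = direction of sliding in.
- mat_free: Fixed flat cork mat, 180 x 100 x 3, on the rack's floor in the middle of the FREE bay (either of the two); origin at the centre of its underside, 12 above the table, on the bay's centre line and below bay_home; axes as the rack's: x is the direction of sliding in.
- mat_full: The like mat in the bay that is already filled; the filled tray stands over it.
- tray_full: The other ware tray, loose, same make and size and same origin, already home in the other bay with two like cups in it: leave alone.
- cup_n1: Grey clay cup, same size, standing in the filled tray: leave alone.
- cup_n2: Second cup in the filled tray: leave alone.
- jug: Cream bisque jug, loose, 68 diameter, 171 tall, with a handle reaching 61 from its axis along its +x; origin at the centre of its underside. Stands on the table in front of the filled bay's mouth: leave alone.
- glaze_bottle: White plastic bottle, loose, 52 diameter, 140 tall; origin at the centre of its underside. Leave alone.
- bowl: Cream bisque bowl, loose, 110 diameter, 50 tall; origin at the centre of its underside. Leave alone.
Not all that is in view belongs to the job. What is shaped like the tray but turquoise is not meant.

How it is judged:
By the outcome, as a careful person would: the job done as asked, in the order asked, and still so for the second after the job is handed in, with the robot touching nothing.
It also fails if it takes over 72 s, if anything falls off the work surface, if the arm or the gripper's body presses on something with over 40 N, if the wrist force passes 120 N, or if a joint passes its speed limit or range.

### The arm

A 7-joint arm with a two-finger parallel gripper is mounted at the origin on the work surface. World frame = base frame: x ahead of the robot, y to its left, z up, the work surface at z = 0. Lengths are in m, angles in rad, forces in N, time in s.
With the tool pointing down it reaches from about 0.4 to 0.85 m from the base axis. Payload 10.4 kg.
Tool frame: the origin (TCP) lies on the centre line of the jaws, within the pads' length; the fingertips stand 14 mm ahead of it and the grasp point (between the pads) lies 5 mm behind it (manip.tip_reach is the distance from the TCP to the fingertips, in m); z points along the fingers, y is the line along which they close (so a half turn about z gives the same grasp; the last joint's range is limited). The gripper opens to 85 mm and grips with 20 to 120 N. Pads are 22 mm wide; open, the fingers measure 114 mm over their backs; the gripper's body (76 mm by 85 mm) begins 54 mm behind the grasp point. The pads swing forward as they close: fully open they stand 13 mm farther back than shut.
Start: joints at [-1.327, 0.332, -0.065, 1.46, 0.022, 1.35, -0.088], TCP at [0.165, 0.603, 0.245] pointing down, gripper open.
Joint ranges: [-2.6, 2.6], [-0.5, 2.12], [-1.47, 1.34], [0.16, 2.42], [-1.27, 4.41], [0.06, 2.06], [-2.6, 2.6]. Speed limits (rad/s): [2.22, 2.22, 2.79, 2.79, 3.14, 3.14, 3.14].

### API

Orientations are given as a unit quaternion [x, y, z, w].
In Python, from workcell import manip gives the robot as it stands.
- The arm moves only by the shell command python3 -m pendant 'ROWS' [FORCE]. ROWS is JSON, a list of rows, each a list of 7 numbers: the shift along the tool's x, y, z in units of 50 mm (1.0 is 50 mm), then the turn, a rotation vector about the tool's x, y, z in units of 8 degrees (1.0 is 8 degrees), then the opening, from -1 (shut) to 1 (fully open), so that 0 is half open. In form: [[dx, dy, dz, ax, ay, az, jaw], ...]. A call has exactly 10 rows; each row is the pose to reach, as a shift and turn from the pose commanded when the call began, along the tool's axes at that moment; what a row does not reach only later rows make up. A row lasts 1/8 s, in which the tool goes at most 62.5 mm and 10.7 degrees, less where a joint would pass 70% of its speed; a pose out of reach is approached as far as the arm can. A call with a gripper value outside its range is refused whole. The fingers move at their own pace and stop on an object; FORCE is the grip in N (left out, the last holds). Time passes only in rows, so rows that repeat a pose let the fingers close, or fill a call up. It gives the time, the measured TCP pose, the force, the opening and the grip force at its end, in the units of the state.
- manip.get_obs(): the state, without advancing time (a new reading comes with each control period).
- manip.camera(name): name is "side" or "top"; returns (picture, depth): 480x640x3 uint8, red, green, blue; 480x640 float32, m along the optical axis (not along the pixel's ray), 0 where there is no reading.
- manip.get_calibration(name): a dict with "fx", "fy", "cx", "cy" (pixels), "D" ([k1, k2, p1, p2, k3] as OpenCV has them; the pictures are not rectified), "xyz" and "orientation" of the camera in the world. Camera axes: x right, y up, looking along -z (the intrinsics and any distortion apply to the point x, -y, -z); pixel columns grow to the right and rows downward; lengths in m; the calibration is good to about 2 mm. A picture is of the moment at which its call begins. get_calibration takes no time and is no camera call.
- manip.hand_in(): hands the job in; it is judged then, once.
Trained networks look in the newest picture that a camera, given by its name, has taken for a name from the list of things; names that differ only in an ending like _2 or _b are one class to them, and where a whole thing is asked for, a point or a joint stands for the part that bears it (a point fixed in the world has none). Each returns a list of dicts, best first, with "p" (0 to 1); they miss things now and then, are a little off and sometimes report something else, mostly with a low value. They report only what shows in the picture. A call takes as long as a camera call. They do not tell look-alikes from the thing itself.
- manip.find_in(thing, camera): "box" ([left, top, right, bottom] in pixels, round what is visible of it).
- manip.trace(thing, camera): "pixels" (480x640 bool, what is visible of it) and "box" ([left, top, right, bottom] in pixels, round what is visible of it).
- manip.tip_of(thing, camera): "pixel" ([column, row] in pixels: a listed point, or the origin of a listed thing).
The state is a dict: "clock": time; "joint_pos": joint angles; "joint_velocities": joint speeds; "tau": joint torques, N m; "position": TCP position; "ee_rot": TCP orientation; "ft_force": force on the tool from outside, world axes, zero at the start; "torque": the same for the moment, N m; "grip_width": opening from 0.0 (shut) to 1.0 (fully open); "grasp_force": force on a finger pad.
Only numpy, scipy, OpenCV 4.12 (cv2) and the standard library are available. Lean on these libraries where they do the work, as an engineer would, in place of code of your own. Each camera call takes 0.05 s, during which the arm holds its last target. There are 200 camera calls.

## Working session

There is one attempt and no reset: what is moved stays moved. The work goes in short steps, Python scripts to look and compute and a shell command to move; the robot and the scene stay as the last step left them, time stands still between calls to the robot, and variables do not carry over. Pictures are saved under pics/ and viewed, at most 10 in all, crops included, and the job is handed in when it is done.

```bash
mkdir -p pics; ls
python3 - <<'E'
from workcell import manip
import cv2,numpy as np
for c in("top","side"):
    p,d=manip.camera(c); cv2.imwrite(f"pics/{c}0.png",p[:,:,::-1]); np.save(f"pics/{c}0.npy",d)
    k=manip.get_calibration(c); print(c,k)
    for t in("tray","tray_handle","tray_spot","cup","rack","bay_mouth","bay_home","mat_free"):
        for r in manip.tip_of(t,c)[:4]: print(t,np.round(r["pixel"]),round(r["p"],2))
o=manip.get_obs();print(o)
E
```

```text
pics
top {'fx': 516.9154754613329, 'fy': 516.9154754613329, 'cx': 322.5251051011401, 'cy': 250.2442159383185, 'D': array([-0.04545272,  0.        ,  0.        ,  0.        ,  0.        ]), 'xyz': array([ 0.40892653, -0.12234856,  1.4753257 ]), 'orientation': array([-0.0197052 ,  0.0256218 ,  0.71140966, -0.70203385])}
tray [346. 241.] 0.84
tray [347. 331.] 0.66
tray [180. 346.] 0.62
tray_handle [170. 354.] 0.93
tray_handle [353. 338.] 0.92
tray_handle [351. 235.] 0.89
tray_handle [194. 258.] 0.21
tray_spot [194. 355.] 0.82
tray_spot [363. 244.] 0.43
cup [189. 258.] 0.56
rack [203. 231.] 0.78
bay_mouth [226. 260.] 0.67
bay_home [196. 257.] 0.83
mat_free [194. 261.] 0.95
mat_free [199. 229.] 0.45
side {'fx': 521.4519317548834, 'fy': 521.4519317548834, 'cx': 317.9489537246922, 'cy': 235.56625432287657, 'D': array([-0.10609236,  0.        ,  0.        ,  0.        ,  0.        ]), 'xyz': array([-0.03702118, -1.04879627,  0.76142965]), 'orientation': array([ 0.46838116, -0.12002182, -0.21882444,  0.84754334])}
tray [354. 281.] 0.97
tray [185. 222.] 0.64
tray [260. 310.] 0.61
tray_handle [
[... 298 characters left out ...]
nt_pos': array([-1.32658876,  0.33221624, -0.06469299,  1.46008682,  0.02159554,
        1.34985118, -0.08847807]), 'joint_velocities': array([-0.0001634 ,  0.00013038, -0.00042468,  0.00058491, -0.00047272,
        0.00068339,  0.00037346]), 'tau': array([-6.09592516e-04, -6.25214052e+01,  4.86130267e-02, -3.91838729e+01,
        1.64244318e-02,  1.37913237e-03,  3.27114174e-05]), 'position': array([0.16477785, 0.6029302 , 0.24533366]), 'ee_rot': array([ 1.32999881e-01,  9.91116051e-01,  6.69637957e-05, -4.30971805e-06]), 'ft_force': array([-0.18121414,  0.45464618,  0.2701477 ]), 'torque': array([ 0.01275707, -0.03297958,  0.00920151]), 'grasp_force': 0.0, 'grip_width': 1.0001592569372104}
```

View pics/top0.png

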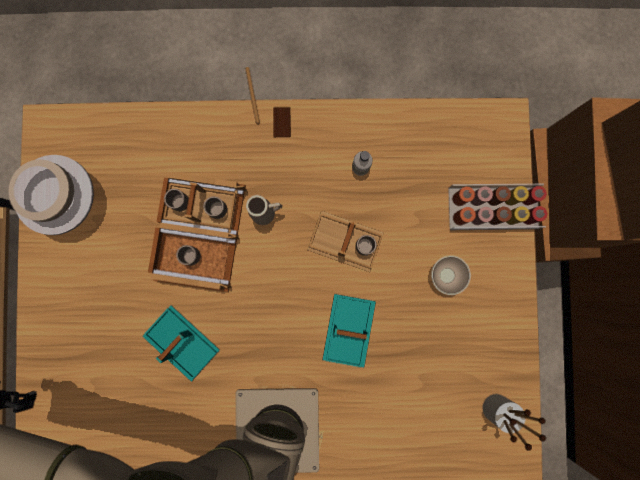

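View pics/side0.png

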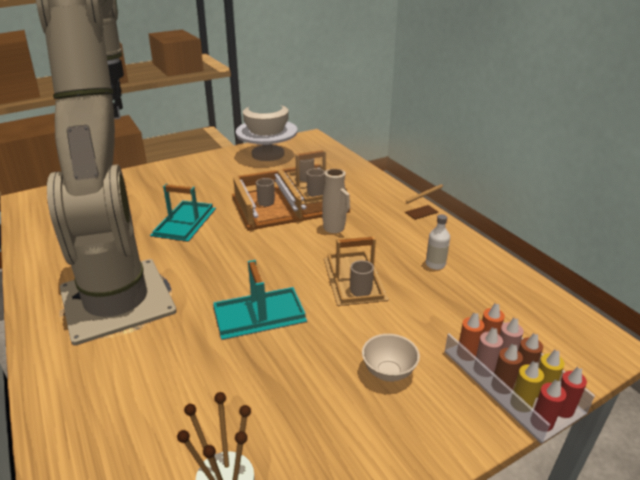

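The top view shows three tray shapes: plywood with a cup at (346,241), and turquoise at (181,343) and (349,331). The plywood one is meant. The free bay is the lower one, at (195,258), with the cup at (188,257); its mouth faces right (world -y). The jug at (260,208) stands before the other bay.

```bash
cat > h.py <<'E'
import numpy as np,cv2
from scipy.spatial.transform import Rotation as R
from workcell import manip
def cal(c):
    k=manip.get_calibration(c);K=np.array([[k["fx"],0,k["cx"]],[0,k["fy"],k["cy"]],[0,0,1]]);return K,np.array(k["D"]),np.array(k["xyz"]),R.from_quat(k["orientation"]).as_matrix()
def rays(c,px):
    K,D,t,Rm=cal(c);u=cv2.undistortPoints(np.array(px,float).reshape(-1,1,2),K,D)[:,0]
    return t,np.c_[u[:,0],-u[:,1],-np.ones(len(u))]@Rm.T
def cloud(c,d):
    v,u=np.mgrid[:480,:640];t,r=rays(c,np.c_[u.ravel(),v.ravel()]);return (t+r*d.ravel()[:,None]).reshape(480,640,3)
def plane(c,px,z):
    t,r=rays(c,px);return t+r*((z-t[2])/r[:,2])[:,None]
def proj(c,P):
    K,D,t,Rm=cal(c);q=(np.array(P,float)-t)@Rm*[1,-1,-1];return cv2.projectPoints(q,np.zeros(3),np.zeros(3),K,D)[0][:,0]
def ortho(c,img,z,x0,x1,y0,y1,s=1500):
    # rows: x down from x1, cols: y down from y1
    X,Y=np.meshgrid(np.arange(x1,x0,-1/s),np.arange(y1,y0,-1/s),indexing="ij")
    p=proj(c,np.c_[X.ravel(),Y.ravel(),np.full(X.size,z)]).reshape(*X.shape,2).astype(np.float32)
    return cv2.remap(img,p[...,0],p[...,1],cv2.INTER_LINEAR)
E
python3 - <<'E'
from h import *
im=cv2.imread("pics/top0.png");d=np.load("pics/top0.npy");C=cloud("top",d)
print("table z",np.round([C[300,280,2],C[150,420,2],C[290,420,2]],4))
def rect(box,z0,z1):
    l,t,r,b=box;P=C[t:b,l:r].reshape(-1,3);P=P[(P[:,2]>z0)&(P[:,2]<z1)];q=cv2.minAreaRect((P[:,:2]*1000).astype(np.float32));print(len(P),np.round(q[0],1),np.round(q[1],1),round(q[2],2),P.mean(0).round(4))
rect((140,165,255,300),.066,.080)
rect((300,205,390,275),.108,.13)
rect((300,205,390,275),.012,.025)
for n,b in (("cup",(174,242,205,272)),("loaded",(352,232,380,260))):
    l,t,r,bb=b;P=C[t:bb,l:r].reshape(-1,3);zt=.085 if n=="cup" else .076
    P=P[abs(P[:,2]-zt)<.006];print(n,len(P),np.median(P[:,2]));print(cv2.minEnclosingCircle((P[:,:2]*1000).astype(np.float32)))
for n,c,z in (("tray",0,0),("jug",0,.17),("cup",0,.015)):
    for r in manip.tip_of(n,"top")[:2]:print(n,r["p"],plane("top",[r["pixel"]],0 if n!="cup" else .015).round(4))
a=ortho("top",im,.075,.36,.62,.06,.40);b=ortho("top",im,.018,.32,.52,-.36,-.06)
cv2.imwrite("pics/rack.png",a);cv2.imwrite("pics/tray.png",b);print(a.shape,b.shape)
w=np.zeros((a.shape[0]+b.shape[0],max(a.shape[1],b.shape[1]),3),np.uint8);w[:a.shape[0],:a.shape[1]]=a;w[a.shape[0]:,:b.shape[1]]=b;cv2.imwrite("pics/both.png",cv2.resize(w,None,fx=.85,fy=.85))
E
```

```text
table z [-0.0049  0.0024  0.0019]
1888 [555.1 190.9] [266.9 298.3] 80.72 [0.5664 0.232  0.0729]
170 [ 529.1 -200.4] [17.5 89.4] 69.4 [ 0.5294 -0.2004  0.1155]
495 [ 528.3 -200.4] [188.5 115.9] 70.81 [ 0.5243 -0.212   0.0168]
cup 92 0.0845655917897844
((491.2400207519531, 233.5283966064453), 26.84754180908203)
loaded 90 0.075372926810231
((512.4907836914062, -253.61074829101562), 27.046859741210938)
tray 0.84 [[ 0.5295 -0.2027  0.    ]]
tray 0.66 [[ 0.2737 -0.2014  0.    ]]
jug 0.56 [[0.6137 0.0414 0.    ]]
cup 0.56 [[0.4849 0.242  0.015 ]]
(390, 511, 3) (300, 450, 3)
```

View pics/both.png

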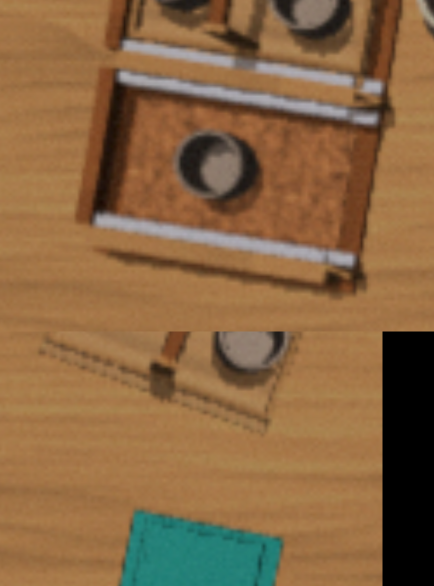

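Run:
```python
from h import *
im=cv2.imread("pics/top0.png");d=np.load("pics/top0.npy");C=cloud("top",d)
hsv=cv2.cvtColor(im,cv2.COLOR_BGR2HSV)
m=(hsv[...,1]<60)&(hsv[...,2]>110)
m[:220]=0;m[300:]=0;m[:,:140]=0;m[:,245:]=0
n,lab,st,_=cv2.connectedComponentsWithStats(m.astype(np.uint8))
a=np.deg2rad(80.6);u=np.array([np.cos(a),np.sin(a)]);v=np.array([-u[1],u[0]])
for i in range(1,n):
    if st[i,4]<60: continue
    vv,uu=np.nonzero(lab==i);P=plane("top",np.c_[uu,vv],.062)[:,:2]*1000
    q=cv2.fitLine(P.astype(np.float32),cv2.DIST_HUBER,0,.01,.01).ravel()
    print(st[i],"ang",np.degrees(np.arctan2(q[1],q[0]))%180,"pt",q[2:],"zmed",np.median(C[vv,uu,2]),"s",np.percentile(P@u,[1,99]),"n",np.percentile(P@v,[5,50,95]))
P=C[225:300,145:245].reshape(-1,3);
for z0,z1 in((.065,.072),(.071,.08),(.008,.02)):
    Q=P[(P[:,2]>z0)&(P[:,2]<z1),:2]*1000;print(z0,len(Q),"s",np.percentile(Q@u,[1,50,99]),"n",np.percentile(Q@v,[1,50,99]))
c=np.array([491.2,233.5]);print("cup s,n",c@u,c@v)
J=C[190:225,245:285].reshape(-1,3);J=J[J[:,2]>.05];print("jug",(J[:,:2]*1000@u).min(),(J[:,:2]*1000@v).max(),J[:,:2].mean(0))
for t in("bay_home","bay_mouth","mat_free","mat_full"):
    for r in manip.tip_of(t,"top")[:2]:
        q=plane("top",[r["pixel"]],.045 if "bay" in t else .012)[0,:2]*1000;print(t,r["p"],q,q@u,q@v)
# tray outline refine
T=C[205:275,300:390].reshape(-1,3);T=T[(T[:,2]>.002)&(T[:,2]<.025)]
```

```text
[162 220  66  12 201] ang 80.81891 pt [572.07245 215.66608] zmed 0.061460663145737504 s [216.86573497 397.58011134] n [-533.05854514 -529.16201116 -525.35794938]
[161 228  74  15 271] ang 80.43163 pt [545.2461  209.28288] zmed 0.06150489379578028 s [194.21182258 396.20072449] n [-508.4298987  -503.71228326 -499.13901093]
[153 270  76  14 295] ang 80.82898 pt [432.19482 227.40405] zmed 0.06003824440260108 s [193.79942228 396.02489369] n [-394.12465939 -389.1576099  -384.39090044]
0.065 449 s [198.93710229 345.49786658 411.74146046] n [-537.30567715 -453.79415572 -368.35028171]
0.071 786 s [194.87914641 306.56162706 408.22317682] n [-523.16453475 -422.26351964 -367.64289753]
0.008 2408 s [197.35984143 286.22141452 404.82504883] n [-539.40468869 -443.84671033 -361.58205932]
cup s,n 310.5903123883122 -446.46763359792453
jug -53.91736939507045 -423.41822311411164 [0.60079265 0.02227209]
bay_home 0.83 [485.9198475 216.386917 ] 292.8446351099168 -444.0533928843973
bay_mouth 0.67 [478.19565992 133.31670454] 209.62831567443232 -450.0004468245213
mat_free 0.95 [477.24211348 228.1667795 ] 303.0490202659091 -433.56822469341216
mat_free 0.45 [567.96367316 215.83467371] 305.6996940268553 -525.0857429751228
mat_full 0.54 [471.24692711 136.11013822] 211.2493311076876 -442.688780231805
```

Fit: tray at (0.529,-0.200), its +x at 70.8°. Bay axis at 80.6°, home at about (0.490,0.224). Cup at (0.491,0.2335), on the bay's centre line.

```bash
cat > go.py <<'E'
import sys;from h import *
# go.py x y z yaw(tool y, deg) -> units
x,y,z,a=map(float,sys.argv[1:5]);o=manip.get_obs();Rm=R.from_quat(o["ee_rot"]);p=o["position"]
b=np.deg2rad(a);Y=np.array([np.cos(b),np.sin(b),0]);Z=np.array([0,0,-1.]);T=R.from_matrix(np.c_[np.cross(Y,Z),Y,Z])
d=Rm.inv().apply(np.array([x,y,z])-p)/.05;rv=(Rm.inv()*T).as_rotvec(degrees=True)/8
print("shift",d.round(3),"turn",rv.round(3))
E
python3 go.py .491 .2335 .15 80.6
python3 -m pendant '[[-1,-0.65,0,0,0,-0.1,1],[-2.1,-1.35,0,0,0,-0.2,1],[-3.2,-2.1,0.2,0,0,-0.3,1],[-4.3,-2.8,0.5,0,0,-0.4,1],[-5.4,-3.55,0.8,0,0,-0.5,1],[-6.4,-4.2,1.1,0,0,-0.6,1],[-7.3,-4.8,1.4,0,0,-0.7,1],[-8.0,-5.25,1.7,0,0,-0.74,1],[-8.24,-5.41,1.9,0,0,-0.74,1],[-8.24,-5.41,1.9,0,0,-0.74,1]]' 40
python3 go.py .491 .2335 .07 80.6
```

```text
shift [-8.242 -5.407  1.906] turn [ 0.001 -0.    -0.736]
clock: 2.5
position: [0.4907, 0.2329, 0.1497]
ee_rot: [0.082, 0.997, -0.0, -0.001]
ft_force: [-0.7, 0.5, 0.7]
grip_width: 1.0
grasp_force: 0.0
shift [-0.006  0.014  1.594] turn [-0.006 -0.008 -0.006]
```

```bash
python3 -m pendant '[[0,0.01,0.5,0,0,0,1],[0,0.01,1.0,0,0,0,1],[0,0.01,1.4,0,0,0,1],[0,0.01,1.58,0,0,0,1],[0,0.01,1.58,0,0,0,1],[0,0.01,1.58,0,0,0,-1],[0,0.01,1.58,0,0,0,-1],[0,0.01,1.58,0,0,0,-1],[0,0.01,1.58,0,0,0,-1],[0,0.01,1.58,0,0,0,-1]]' 35
python3 go.py .491 .2335 .18 70.8
```

```text
clock: 3.75
position: [0.4916, 0.2344, 0.0724]
ee_rot: [0.082, 0.997, 0.001, 0.001]
ft_force: [-0.9, -0.3, 5.3]
grip_width: 0.611
grasp_force: 35.9
shift [ 0.006 -0.017 -2.152] turn [0.012 0.008 1.23 ]
```

```bash
python3 -m pendant '[[0,0,-0.6,0,0,0,-1],[0,0,-1.3,0,0,0,-1],[0,0,-2.1,0,0,0,-1],[0,0,-2.6,0,0,0,-1],[0,-0.4,-2.6,0,0,0,-1],[0,-1.2,-2.6,0,0,0,-1],[0,-2.1,-2.6,0,0,0,-1],[0,-3,-2.6,0,0,0,-1],[0,-3.6,-2.6,0,0,0,-1],[0,-3.9,-2.6,0,0,0,-1]]'
python3 go.py .5462 -.1503 .2 160.8; python3 go.py .5462 -.1503 .2 -19.2; python3 -c "
from workcell import manip;print(manip.get_obs()['joint_pos'].round(2))"
```

```text
clock: 5.0
position: [0.4581, 0.039, 0.2002]
ee_rot: [0.083, 0.997, -0.0, -0.001]
ft_force: [0.4, 0.1, -1.4]
grip_width: 0.61
grasp_force: 37.4
shift [-2.365e+00 -3.442e+00  2.000e-03] turn [ 5.000e-03 -1.100e-02 -1.004e+01]
shift [-2.365e+00 -3.442e+00  2.000e-03] turn [-1.100e-02 -6.000e-03  1.246e+01]
[-0.57 -0.02  0.39  1.96  0.01  1.2   1.22]
```

```bash
python3 -m pendant '[[-0.2,-0.3,0,0,0,-1.1,-1],[-0.5,-0.8,0,0,0,-2.3,-1],[-0.9,-1.3,0,0,0,-3.5,-1],[-1.3,-1.9,0,0,0,-4.7,-1],[-1.7,-2.5,0,0,0,-5.9,-1],[-2.0,-2.9,0,0,0,-7.1,-1],[-2.2,-3.2,0,0,0,-8.3,-1],[-2.36,-3.44,0,0,0,-9.3,-1],[-2.36,-3.44,0,0,0,-10.0,-1],[-2.36,-3.44,0,0,0,-10.04,-1]]'
python3 go.py .5462 -.1503 .1 160.8
python3 - <<'E'
from h import *
p,d=manip.camera("top");C=cloud("top",d)
cv2.imwrite("pics/top1.png",p[:,:,::-1])
# tray outline + rim
T=C[205:275,300:390].reshape(-1,3)
for r in manip.trace("tray","top")[:3]:
    m=r["pixels"];print(r["box"],r["p"])
w=ortho("top",p[:,:,::-1],.018,.45,.63,-.33,-.07,2300);cv2.imwrite("pics/o1.png",w)
p,d=manip.camera("side");cv2.imwrite("pics/side1.png",cv2.resize(p[180:330,270:430,::-1],None,fx=4,fy=4,interpolation=2))
E
```

```text
clock: 6.25
position: [0.531, -0.131, 0.162]
ee_rot: [-0.492, 0.869, 0.012, -0.056]
ft_force: [0.5, 0.4, -3.3]
grip_width: 0.606
grasp_force: 37.4
shift [ 0.069 -0.553  1.212] turn [ 0.604 -0.555 -1.468]
[346.7, 298.5, 378.3, 368.5] 0.89
[339.0, 218.4, 382.4, 271.6] 0.85
[139.4, 307.5, 216.1, 384.7] 0.59
```

View pics/side1.png

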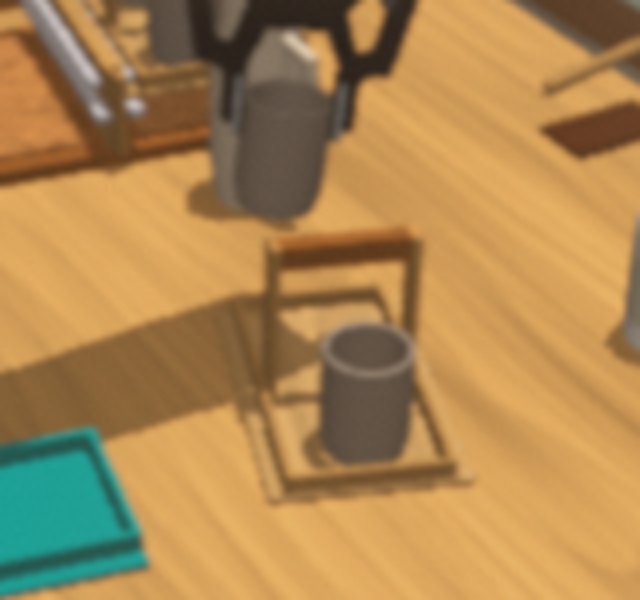

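The crop shows the held cup at (280,150) above the empty half. The handle is at (340,245) and cup_loaded at (365,390). The arm lags and is tilted, so I'll let it settle.

```bash
python3 -c "
from workcell import manip;print(manip.get_obs()['joint_pos'].round(2),manip.get_obs()['joint_velocities'].round(2))"
python3 -m pendant '[[0,0,0,0,0,0,-1],[0,0,0,0,0,0,-1],[0,0,0,0,0,0,-1],[0,0,0,0,0,0,-1],[0,0,0,0,0,0,-1],[0,0,0,0,0,0,-1],[0,0,0,0,0,0,-1],[0,0,0,0,0,0,-1],[0,0,0,0,0,0,-1],[0,0,0,0,0,0,-1]]'
python3 go.py .5462 -.1503 .2 160.8;python3 -c "
from workcell import manip;print(manip.get_obs()['joint_pos'].round(2),manip.get_obs()['joint_velocities'].round(2))"
```

```text
[ 0.55  0.34 -0.5   1.67  0.21  1.28  2.59] [-0.11 -0.03  0.14  0.   -0.03 -0.    0.  ]
clock: 7.65
position: [0.5315, -0.1316, 0.1632]
ee_rot: [-0.491, 0.87, 0.011, -0.055]
ft_force: [0.0, -0.2, -1.1]
grip_width: 0.605
grasp_force: 37.4
shift [ 0.232 -0.391 -0.75 ] turn [ 0.59  -0.557 -1.49 ]
[ 0.54  0.34 -0.5   1.67  0.21  1.29  2.59] [ 0.  0. -0. -0.  0. -0. -0.]
```

Joint 7 is at its limit, so I'll unwind and use the half-turn equivalent, yaw -19.2°.

```bash
python3 go.py .5462 -.1503 .21 65
```

```text
shift [ 0.249 -0.377 -0.948] turn [-0.02  -0.886 10.471]
```

```bash
python3 -m pendant '[[0.1,-0.15,-0.5,0,-0.09,1.05,-1],[0.25,-0.38,-0.95,0,-0.18,2.1,-1],[0.25,-0.38,-0.95,0,-0.27,3.2,-1],[0.25,-0.38,-0.95,0,-0.36,4.3,-1],[0.25,-0.38,-0.95,-0.01,-0.46,5.4,-1],[0.25,-0.38,-0.95,-0.01,-0.55,6.5,-1],[0.25,-0.38,-0.95,-0.02,-0.65,7.7,-1],[0.25,-0.38,-0.95,-0.02,-0.75,8.9,-1],[0.25,-0.38,-0.95,-0.02,-0.85,10,-1],[0.25,-0.38,-0.95,-0.02,-0.89,10.5,-1]]'
python3 go.py .5462 -.1503 .21 -19.2;python3 -c "
from workcell import manip;print(manip.get_obs()['joint_pos'].round(2))"
```

```text
clock: 8.9
position: [0.5462, -0.1504, 0.2101]
ee_rot: [0.22, 0.975, -0.0, 0.0]
ft_force: [0.2, -0.3, -1.4]
grip_width: 0.611
grasp_force: 37.4
shift [0.001 0.002 0.002] turn [4.0000e-03 4.0000e-03 1.0472e+01]
[ 0.46  0.24 -0.31  1.66  0.08  1.25  1.26]
```

```bash
python3 -m pendant '[[0,0,0,0,0,1.05,-1],[0,0,0,0,0,2.2,-1],[0,0,0,0,0,3.4,-1],[0,0,0,0,0,4.6,-1],[0,0,0,0,0,5.8,-1],[0,0,0,0,0,7,-1],[0,0,0,0,0,8.2,-1],[0,0,0,0,0,9.4,-1],[0,0,0,0,0,10.2,-1],[0,0,0,0,0,10.47,-1]]'
python3 - <<'E'
from h import *
p,d=manip.camera("top");cv2.imwrite("pics/top2.png",p[:,:,::-1]);C=cloud("top",d)
T=C[225:275,350:390].reshape(-1,3);T=T[abs(T[:,2]-.076)<.006];print("loaded",cv2.minEnclosingCircle((T[:,:2]*1000).astype(np.float32)))
T=C[205:275,300:390].reshape(-1,3);T=T[abs(T[:,2]-.117)<.006];print("bar",len(T),cv2.minAreaRect((T[:,:2]*1000).astype(np.float32)))
for c in("top","side"):
    if c=="side":manip.camera(c)
    for t,z in(("tray_handle",.107),("tray_spot",.006)):
        for r in manip.tip_of(t,c)[:3]:print(c,t,round(r["p"],2),plane(c,[r["pixel"]],z).round(4))
E
python3 go.py .5462 -.1503 .066 -19.2
```

```text
clock: 10.15
position: [0.5463, -0.1503, 0.21]
ee_rot: [0.814, 0.58, 0.0, 0.0]
ft_force: [0.0, 0.6, -1.0]
grip_width: 0.608
grasp_force: 37.5
loaded ((512.7711791992188, -253.47523498535156), 26.760211944580078)
bar 0 ((0.0, 0.0), (0.0, 0.0), 0.0)
top tray_handle 0.85 [[0.2357 0.2685 0.107 ]]
top tray_handle 0.72 [[ 0.2702 -0.2136  0.107 ]]
top tray_handle 0.59 [[ 0.5379 -0.2126  0.107 ]]
top tray_spot 0.75 [[ 0.2219 -0.1971  0.006 ]]
top tray_spot 0.59 [[0.2096 0.2226 0.006 ]]
top tray_spot 0.48 [[0.6449 0.2693 0.006 ]]
side tray_handle 0.96 [[ 0.2757 -0.2194  0.107 ]]
side tray_handle 0.8 [[0.2353 0.2473 0.107 ]]
side tray_handle 0.64 [[0.5678 0.0792 0.107 ]]
side tray_spot 0.85 [[ 0.5438 -0.1431  0.006 ]]
side tray_spot 0.74 [[ 0.2185 -0.1929  0.006 ]]
side tray_spot 0.67 [[0.2049 0.2216 0.006 ]]
shift [ 2.000e-03 -4.000e-03  2.881e+00] turn [ 0.003 -0.001  0.035]
```

```bash
python3 -m pendant '[[0,0,0.4,0,0,0,-1],[0,0,0.9,0,0,0,-1],[0,0,1.4,0,0,0,-1],[0,0,1.8,0,0,0,-1],[0,0,2.2,0,0,0,-1],[0,0,2.5,0,0,0,-1],[0,0,2.7,0,0,0,-1],[0,0,2.82,0,0,0,-1],[0,0,2.88,0,0,0,-1],[0,0,2.9,0,0,0,-1]]'
python3 -c "
from h import *
p,d=manip.camera('side');cv2.imwrite('pics/side2.png',cv2.resize(p[180:330,270:430,::-1],None,fx=4,fy=4,interpolation=2))"
```

```text
clock: 11.7
position: [0.5466, -0.1505, 0.0653]
ee_rot: [0.814, 0.581, 0.0, 0.0]
ft_force: [-0.2, -0.6, -0.9]
grip_width: 0.614
grasp_force: 37.4
```

View pics/side2.png

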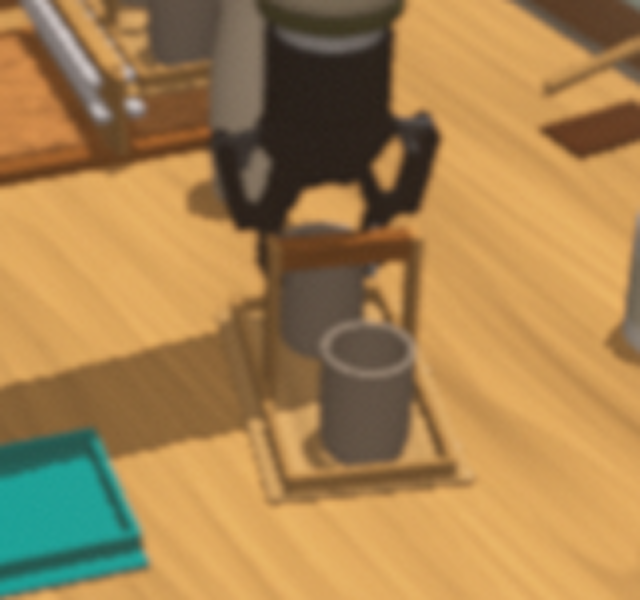

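The held cup at (322,290) is inside the rim behind the handle, and cup_loaded at (365,390) is untouched. Now the last 2 mm down, release and retreat.

```bash
python3 -m pendant '[[0,0,0.03,0,0,0,-1],[0,0,0.05,0,0,0,-1],[0,0,0.05,0,0,0,-1],[0,0,0.05,0,0,0,0.5],[0,0,0.05,0,0,0,0.8],[0,0,0.05,0,0,0,0.8],[0,0,-0.3,0,0,0,0.8],[0,0,-1,0,0,0,0.8],[0,0,-1.8,0,0,0,0.8],[0,0,-2.6,0,0,0,0.8]]'
python3 go.py .5288 -.2004 .16 70.8; python3 go.py .5288 -.2004 .16 -109.2;python3 -c "
from workcell import manip;print(manip.get_obs()['joint_pos'].round(2))"
```

```text
clock: 13.0
position: [0.5464, -0.1504, 0.1977]
ee_rot: [0.814, 0.581, 0.001, 0.001]
ft_force: [0.3, -0.7, 0.0]
grip_width: 0.897
grasp_force: 0.0
shift [-1.06  -0.008  0.754] turn [ 1.0000e-02  8.0000e-03 -1.1223e+01]
shift [-1.06  -0.008  0.754] turn [ 8.0000e-03 -1.0000e-02  1.1277e+01]
[ 0.32  0.24 -0.16  1.68  0.04  1.22 -0.17]
```

```bash
python3 -m pendant '[[-0.1,0,0,0,0,-1.1,0.8],[-0.3,0,0,0,0,-2.3,0.8],[-0.5,0,0,0,0,-3.5,0.8],[-0.7,0,0,0,0,-4.7,0.8],[-0.9,0,0,0,0,-6,0.8],[-1.06,0,0,0,0,-7.3,0.8],[-1.06,0,0,0,0,-8.6,0.8],[-1.06,0,0,0,0,-9.9,0.8],[-1.06,0,0,0,0,-11,0.8],[-1.06,0,0,0,0,-11.22,0.8]]'
python3 go.py .5288 -.2004 .102 70.8
python3 - <<'E'
from h import *
p,d=manip.camera("top");C=cloud("top",d);cv2.imwrite("pics/top3.png",p[:,:,::-1])
for l,r in((300,345),(352,390)):
    T=C[205:275,l:r].reshape(-1,3);T=T[abs(T[:,2]-.076)<.006];print("cup",len(T),cv2.minEnclosingCircle((T[:,:2]*1000).astype(np.float32)))
p,d=manip.camera('side');cv2.imwrite('pics/side3.png',cv2.resize(p[150:340,260:440,::-1],None,fx=3,fy=3,interpolation=2))
E
```

```text
clock: 14.25
position: [0.5292, -0.2007, 0.1962]
ee_rot: [0.167, 0.986, -0.0, 0.001]
ft_force: [-0.0, -0.5, -0.5]
grip_width: 0.9
grasp_force: 0.0
shift [0.013 0.002 1.884] turn [-0.     0.011 -0.   ]
cup 32 ((544.3759765625, -142.01898193359375), 24.711320877075195)
cup 0 ((0.0, 0.0), 0.0)
```

View pics/side3.png

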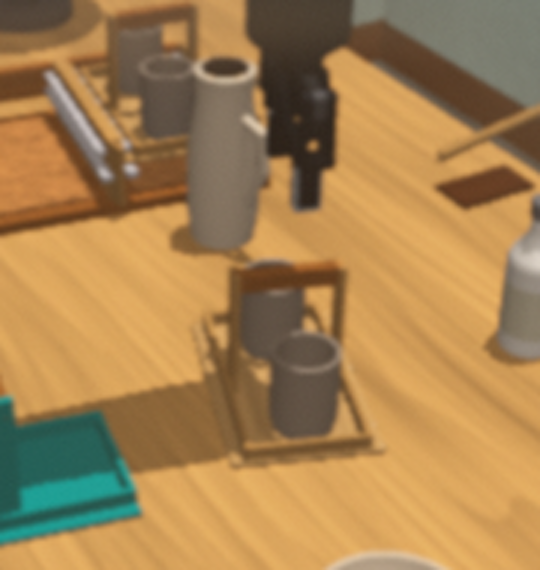

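Both cups stand upright inside the rim, at (270,310) and (305,385), and the bar at (288,275) is free. Now I'll grip the handle.

```bash
python3 -m pendant '[[0,0,0.5,0,0,0,0.8],[0,0,1,0,0,0,0.8],[0,0,1.5,0,0,0,0.8],[0,0,1.8,0,0,0,0.8],[0,0,1.88,0,0,0,0.8],[0,0,1.88,0,0,0,0],[0,0,1.88,0,0,0,-0.5],[0,0,1.88,0,0,0,-1],[0,0,1.88,0,0,0,-1],[0,0,1.88,0,0,0,-1]]' 90
python3 go.py .5288 -.2004 .2 70.8
```

```text
clock: 15.6
position: [0.5296, -0.2003, 0.1017]
ee_rot: [0.167, 0.986, 0.0, 0.001]
ft_force: [-0.4, 2.7, 6.1]
grip_width: 0.125
grasp_force: 89.2
shift [ 0.013 -0.006 -1.966] turn [ 0.003  0.011 -0.002]
```

```bash
python3 -m pendant '[[0,0,-0.05,0,0,0,-1],[0,0,-0.15,0,0,0,-1],[0,0,-0.3,0,0,0,-1],[0,0,-0.5,0,0,0,-1],[0,0,-0.7,0,0,0,-1],[0,0,-0.9,0,0,0,-1],[0,0,-1.05,0,0,0,-1],[0,0,-1.15,0,0,0,-1],[0,0,-1.2,0,0,0,-1],[0,0,-1.2,0,0,0,-1]]'
python3 go.py .452 -.004 .1617 80.6
```

```text
clock: 16.85
position: [0.5291, -0.2006, 0.161]
ee_rot: [0.167, 0.986, -0.0, 0.0]
ft_force: [-0.5, -0.1, -7.8]
grip_width: 0.122
grasp_force: 87.6
shift [ 2.75   3.204 -0.014] turn [ 0.     0.002 -1.228]
```

```bash
python3 -m pendant '[[0.1,0.12,0,0,0,-0.05,-1],[0.3,0.35,0,0,0,-0.15,-1],[0.6,0.7,0,0,0,-0.3,-1],[0.95,1.1,0,0,0,-0.45,-1],[1.3,1.5,0,0,0,-0.6,-1],[1.65,1.92,0,0,0,-0.75,-1],[2.0,2.33,0,0,0,-0.9,-1],[2.3,2.68,0,0,0,-1.05,-1],[2.55,2.97,0,0,0,-1.15,-1],[2.7,3.15,0,0,0,-1.2,-1]]'
python3 -m pendant '[[0.05,0.06,0.05,0,0,0,-1],[0.05,0.06,0.12,0,0,0,-1],[0.05,0.06,0.18,0,0,0,-1],[0.05,0.06,0.22,0,0,0,-1],[0.05,0.06,0.22,0,0,0,-1],[0.05,0.06,0.22,0,0,0,-1],[0.05,0.06,0.22,0,0,0,-1],[0.05,0.06,0.22,0,0,0,-1],[0.05,0.06,0.22,0,0,0,-1],[0.05,0.06,0.22,0,0,0,-1]]'
python3 go.py .452 -.004 .15 80.6
python3 - <<'E'
from h import *
a=np.deg2rad(80.6);u=np.array([np.cos(a),np.sin(a)]);v=np.array([-u[1],u[0]])
p,d=manip.camera("top");C=cloud("top",d);cv2.imwrite("pics/top4.png",p[:,:,::-1])
P=C[180:340,200:350].reshape(-1,3)
S=P[:,:2]*1000@u;N=P[:,:2]*1000@v
k=(S>-50)&(S<190)&(N>-530)&(N<-360)
for z0,z1 in((.042,.058),(.06,.072),(.115,.13)):
    q=k&(P[:,2]>z0)&(P[:,2]<z1);print(z0,q.sum(),np.percentile(S[q],[1,99]),np.percentile(N[q],[1,99]),cv2.minAreaRect(np.c_[S[q],N[q]].astype(np.float32)))
w=ortho("top",p[:,:,::-1],.051,.36,.60,-.14,.35,1600);cv2.imwrite("pics/o4.png",w);print(w.shape)
p,d=manip.camera('side');cv2.imwrite('pics/side4.png',cv2.resize(p[140:300,190:390,::-1],None,fx=3,fy=3,interpolation=2))
E
```

```text
clock: 18.1
position: [0.4532, -0.0063, 0.1611]
ee_rot: [0.083, 0.997, -0.0, 0.0]
ft_force: [0.8, -0.2, -8.1]
grip_width: 0.121
grasp_force: 87.7
clock: 19.35
position: [0.4515, -0.004, 0.15]
ee_rot: [0.084, 0.996, -0.0, 0.0]
ft_force: [-0.5, 0.5, -7.7]
grip_width: 0.126
grasp_force: 87.7
shift [-0.009  0.001  0.   ] turn [-0.     0.003 -0.027]
0.042 560 [-25.6587529   54.39227418] [-504.30116173 -385.63430883] ((81.87863159179688, -442.73760986328125), (219.920654296875, 123.28422546386719), 2.369306802749634)
0.06 238 [-24.47725906  52.63419711] [-495.05899293 -393.59951222] ((83.55950927734375, -441.2100524902344), (222.18724060058594, 111.80425262451172), 4.5941386222839355)
0.115 74 [-12.53654526  33.50348628] [-474.55362021 -422.24446548] ((10.75267505645752, -448.7585144042969), (46.40740203857422, 52.92838668823242), 3.300218343734741)
(384, 784, 3)
```

View pics/o4.png

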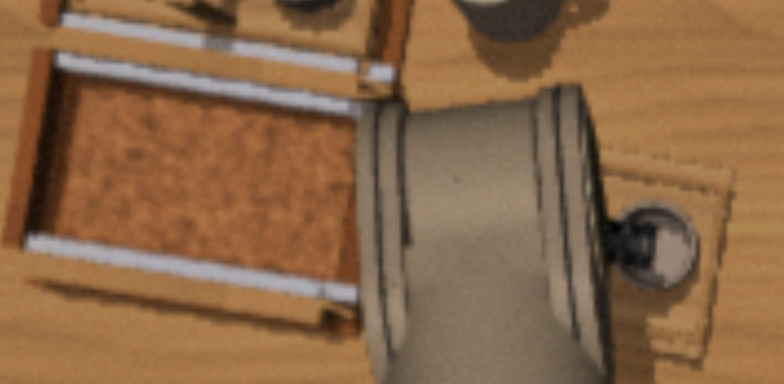

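View pics/side4.png

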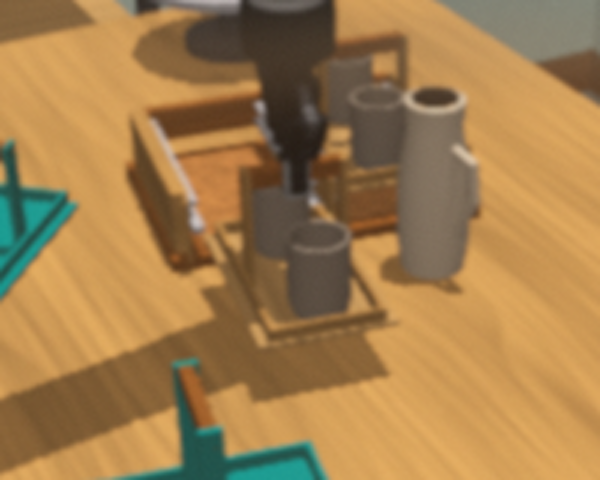

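Run:
```python
from h import *
a=np.deg2rad(80.7);u=np.array([np.cos(a),np.sin(a)]);v=np.array([-u[1],u[0]])
p,d=manip.camera("top");C=cloud("top",d)
P=C[180:340,200:350].reshape(-1,3);P=P[(P[:,2]>.035)&(P[:,2]<.06)]
S=P[:,:2]*1000@u;N=P[:,:2]*1000@v;k=(S>-40)&(S<60)&(N>-525)&(N<-365);S=S[k];N=N[k]
b=np.arange(-495,-395,4);e=np.array([[x,S[(N>=x)&(N<x+4)].min()] for x in b if ((N>=x)&(N<x+4)).sum()>1]);e=e[e[:,1]<np.median(e[:,1])+6];f=np.polyfit(*e.T,1);print("rear: s",np.median(e[:,1]),"angle",-np.degrees(np.arctan(f[0])),len(e))
for fn,nm in((np.min,"lo"),(np.max,"hi")):
    e=[]
    for x in np.arange(-20,60,4):
        q=N[(S>=x)&(S<x+4)]
        if len(q)>0:e.append([x,fn(q)])
    e=np.array(e);m=np.median(e[:,1]);g=e[abs(e[:,1]-m)<6];print(nm,m,np.degrees(np.arctan(np.polyfit(*g.T,1)[0])),len(g))
im=cv2.imread("pics/top4.png");hsv=cv2.cvtColor(im,cv2.COLOR_BGR2HSV);m=(hsv[...,1]<60)&(hsv[...,2]>110);m[:220]=0;m[300:]=0;m[:,:140]=0;m[:,222:]=0
n,lab,st,_=cv2.connectedComponentsWithStats(m.astype(np.uint8))
for i in range(1,n):
    if st[i,4]<150:continue
    y,x=np.nonzero(lab==i);Q=plane("top",np.c_[x,y],.062)[:,:2]*1000;q=cv2.fitLine(Q.astype(np.float32),cv2.DIST_HUBER,0,.01,.01).ravel();print("lip",st[i,:4],np.degrees(np.arctan2(q[1],q[0]))%180,np.median(Q@v))
q=manip.get_obs()["position"][:2]*1000;print("tcp s,n",q@u,q@v)
```

```text
rear: s -26.30358270824928 angle -0.48139607384100785 16
lo -503.82760102427096 -1.126349595018325 20
hi -386.9762844522164 -0.09149794378819988 13
lip [162 220  60  12] 80.797745 -529.6795479781813
lip [161 228  61  13] 80.70329 -504.3216469269927
lip [153 270  69  14] 80.830826 -389.75963051761335
tcp s,n 69.01965211124778 -446.24349583527686
```

```bash
python3 -m pendant '[[-0.02,0.05,0,0,0,-0.05,-1],[-0.02,0.15,0,0,0,-0.05,-1],[-0.02,0.3,0,0,0,-0.05,-1],[-0.02,0.5,0,0,0,-0.05,-1],[-0.02,0.7,0,0,0,-0.05,-1],[-0.02,0.9,0,0,0,-0.05,-1],[-0.01,1.1,0,0,0,-0.05,-1],[-0.01,1.3,0,0,0,-0.05,-1],[-0.01,1.45,0,0,0,-0.05,-1],[-0.01,1.5,0,0,0,-0.05,-1]]'
```

```text
clock: 20.75
position: [0.4646, 0.0704, 0.15]
ee_rot: [0.08, 0.997, 0.0, 0.0]
ft_force: [-0.1, -0.4, -7.3]
grip_width: 0.12
grasp_force: 87.7
```

Run:
```python
from h import *
a=np.deg2rad(80.75);u=np.array([np.cos(a),np.sin(a)]);v=np.array([-u[1],u[0]])
q=manip.get_obs()["position"][:2]*1000;print("tcp s,n",q@u,q@v,"bay n",np.array([-447.0]) )
p,d=manip.camera('side');cv2.imwrite('pics/side5.png',cv2.resize(p[130:270,210:360,::-1],None,fx=4,fy=4,interpolation=2))
```

```text
tcp s,n 144.18159697971797 -447.2551564943134 bay n [-447.]
```

View pics/side5.png

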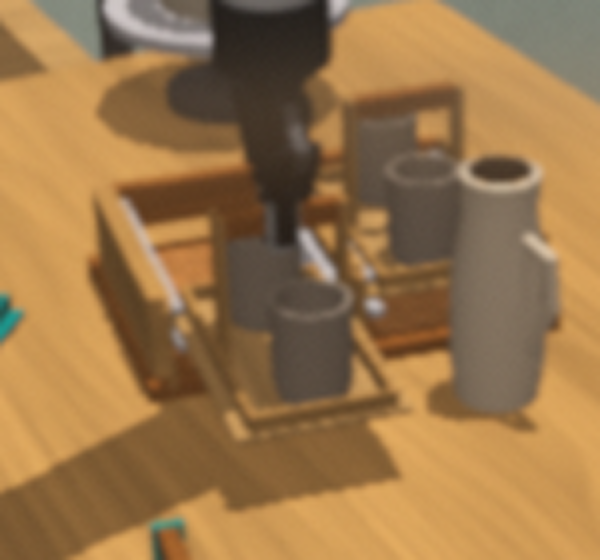

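The tray's front is in the mouth below the lips, lip ends at (180,310) and (372,300), with no contact force. Both cups stand, so I continue.

```bash
python3 -m pendant '[[0,0.1,0,0,0,0,-1],[0,0.25,0,0,0,0,-1],[0,0.45,0,0,0,0,-1],[0,0.7,0,0,0,0,-1],[0,0.95,0,0,0,0,-1],[0,1.2,0,0,0,0,-1],[0,1.45,0,0,0,0,-1],[0,1.65,0,0,0,0,-1],[0,1.8,0,0,0,0,-1],[0,1.85,0,0,0,0,-1]]'
```

```text
clock: 22.05
position: [0.4794, 0.1616, 0.15]
ee_rot: [0.08, 0.997, 0.0, 0.0]
ft_force: [-0.7, 0.3, -7.1]
grip_width: 0.126
grasp_force: 87.7
```

```bash
python3 -m pendant '[[0,0.1,0,0,0,0,-1],[0,0.25,0,0,0,0,-1],[0,0.45,0,0,0,0,-1],[0,0.65,0,0,0,0,-1],[0,0.85,0,0,0,0,-1],[0,1.0,0,0,0,0,-1],[0,1.08,0.02,0,0,0,-1],[0,1.1,0.04,0,0,0,-1],[0,1.1,0.05,0,0,0,-1],[0,1.1,0.05,0,0,0,-1]]'
```

```text
clock: 23.3
position: [0.4883, 0.2151, 0.1475]
ee_rot: [0.081, 0.997, -0.0, 0.0]
ft_force: [-0.3, -0.1, -7.6]
grip_width: 0.125
grasp_force: 87.7
```

Now s ≈ 291. I'll creep forward to feel the stop.

```bash
python3 -m pendant '[[0,0.03,0,0,0,0,-1],[0,0.06,0,0,0,0,-1],[0,0.09,0,0,0,0,-1],[0,0.12,0,0,0,0,-1],[0,0.14,0,0,0,0,-1],[0,0.16,0,0,0,0,-1],[0,0.18,0,0,0,0,-1],[0,0.19,0,0,0,0,-1],[0,0.2,0,0,0,0,-1],[0,0.2,0,0,0,0,-1]]'
```

```text
clock: 24.55
position: [0.4898, 0.2254, 0.1475]
ee_rot: [0.08, 0.997, 0.0, 0.0]
ft_force: [-0.5, -1.1, -7.3]
grip_width: 0.124
grasp_force: 87.7
```

```bash
python3 -m pendant '[[0,0.02,0,0,0,0,-1],[0,0.04,0,0,0,0,-1],[0,0.06,0,0,0,0,-1],[0,0.07,0,0,0,0,-1],[0,0.08,0,0,0,0,-1],[0,0.09,0,0,0,0,-1],[0,0.1,0,0,0,0,-1],[0,0.1,0,0,0,0,-1],[0,0.1,0,0,0,0,-1],[0,0.1,0,0,0,0,-1]]'
```

```text
clock: 25.8
position: [0.4908, 0.2296, 0.1475]
ee_rot: [0.081, 0.997, -0.001, 0.0]
ft_force: [-0.1, -5.0, -3.8]
grip_width: 0.123
grasp_force: 88.2
```

```bash
python3 -m pendant '[[0,0.01,0.01,0,0,0,-1],[0,0.02,0.02,0,0,0,-1],[0,0.03,0.02,0,0,0,-1],[0,0.04,0.02,0,0,0,-1],[0,0.05,0.02,0,0,0,-1],[0,0.05,0.02,0,0,0,-1],[0,0.05,0.02,0,0,0,-1],[0,0.05,0.02,0,0,0,-1],[0,0.05,0.02,0,0,0,-1],[0,0.05,0.02,0,0,0,-1]]'
```

```text
clock: 27.05
position: [0.4909, 0.2297, 0.1474]
ee_rot: [0.081, 0.997, -0.003, -0.0]
ft_force: [-9.7, -17.7, 13.4]
grip_width: 0.126
grasp_force: 90.8
```

Firmly against the stop: the position is stalled with 18 N axial force. I'll relax the push, release and rise.

```bash
python3 -m pendant '[[0,-0.02,-0.01,0,0,0,-1],[0,-0.04,-0.02,0,0,0,-1],[0,-0.04,-0.02,0,0,0,-1],[0,-0.04,-0.02,0,0,0,-0.6],[0,-0.04,-0.02,0,0,0,-0.2],[0,-0.04,-0.02,0,0,0,0],[0,-0.04,-0.02,0,0,0,0],[0,-0.04,-0.3,0,0,0,0],[0,-0.04,-1,0,0,0,0],[0,-0.04,-1.8,0,0,0,0]]'
python3 -m pendant '[[0,0,-0.4,0,0,0,0],[0,0,-1,0,0,0,0],[0,-0.5,-1.2,0,0,0,0],[0,-1.3,-1.2,0,0,0,0],[0,-2.2,-1.2,0,0,0,0],[0,-3.1,-1.2,0,0,0,0],[0,-4,-1.2,0,0,0,0],[0,-4.9,-1.2,0,0,0,0],[0,-5.6,-1.2,0,0,0,0],[0,-5.8,-1.2,0,0,0,0]]'
python3 - <<'E'
from h import *
p,d=manip.camera('top');q,_=manip.camera('side')
cv2.imwrite('pics/end.png',np.hstack([cv2.resize(p[160:310,135:285,::-1],(400,400),interpolation=2),cv2.resize(q[100:270,200:370,::-1],(400,400),interpolation=2)]))
C=cloud("top",d);a=np.deg2rad(80.75);u=np.array([np.cos(a),np.sin(a)]);v=np.array([-u[1],u[0]])
P=C[165:300,145:250].reshape(-1,3);S=P[:,:2]*1000@u;N=P[:,:2]*1000@v
for nm,n in(("mine",-447),("full",-587)):
    k=(abs(N-n)<42)&(P[:,2]>.112)&(P[:,2]<.127);print(nm,"cup tops s",np.percentile(S[k],[1,99]),k.sum())
    k=(abs(N-n)<50)&(P[:,2]>.147)&(P[:,2]<.17);print("bar s",np.median(S[k]) if k.any() else None,"z",np.median(P[k,2]))
    k=(abs(N-n)<42)&(P[:,2]>.042)&(P[:,2]<.068)&(S>190)&(S<260);print("rear s",np.percentile(S[k],[1,5]))
E
```

```text
clock: 28.3
position: [0.4904, 0.2308, 0.2382]
ee_rot: [0.08, 0.997, 0.0, 0.0]
ft_force: [0.5, 0.3, 0.3]
grip_width: 0.502
grasp_force: 0.0
clock: 29.55
position: [0.4439, -0.0573, 0.2975]
ee_rot: [0.082, 0.997, -0.0, 0.001]
ft_force: [-0.7, 0.1, 0.7]
grip_width: 0.502
grasp_force: 0.0
mine cup tops s [222.35392409 379.49139009] 233
bar s 301.7536191626327 z 0.15951837617799192
rear s [209.56133412 210.29448143]
full cup tops s [224.36626787 382.39082288] 249
bar s 300.2885305044512 z 0.16038288196474682
rear s [208.01675913 209.05103551]
```

View pics/end.png

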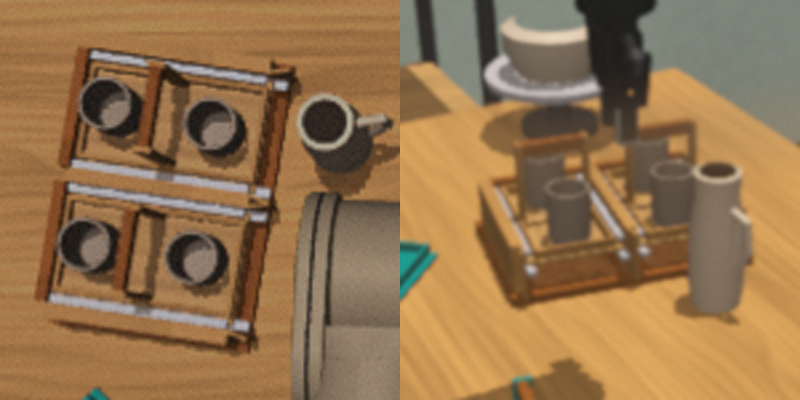

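The final views show both cups standing in the tray at (88,245) and (195,258). The tray is in as far as the filled one, rear edge s = 210 vs 209 mm, and the neighbours are undisturbed.

```bash
python3 -c "
from workcell import manip;print(manip.hand_in())"
```

```text
the job is handed in; nothing more can be done
None
```

The job is handed in: the cup from the bay stands in the tray beside the other one, and the tray is pushed home against the back stop of the free bay and released, with both cups upright and nothing else touched, at about 30 s of the 72 s allowed (no verdict was returned).

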